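# Hang the glaze sample plate by its side slot

## Task

Take the glaze sample plate out of its grooved rack and hang it on the stand's red-headed pin: slide the plate's open side slot over the pin from the side until the end of the slot gently touches it, then lower the plate so that the pin goes fully home in the notch above the slot's end, and let go so it hangs upright and still. Do not press the plate hard against the stand, and leave the bowl, jar, mug and wooden batten where they are.

Things in the scene. Friction and masses are not known exactly. Their poses are not given: they have to be found in the camera images.
- plate: Aluminium glaze sample plate, upright in the rack's groove at the start: 90 wide (y), 115 high (z), 8 thick (x), about 0.26 kg (varies 25 %); four coloured tiles stand 4 proud low on its +x face. Origin: middle of the lower edge, mid-thickness. When hung, its axes are parallel to the stand's and its origin is 66 above the stand's origin, in y within 2 of the pin.
- plate_grip (a point): Centre of the wooden grip on top of the plate, 142 above the plate's origin. The grip is 16 thick (x), 32 wide (y), 45 high (plate z 115 to 160); pinch it from above across its thickness.
- plate_slot (a point): Middle of the slot's open mouth on the plate's +y edge (plate y 45, z 75). The slot runs level from here to its closed end at plate y -6; it is 13 high (z 68.5 to 81.5), the last 12 at the mouth flaring to about 22.
- plate_notch (a point): Top of the notch (plate y 0, z 93), where the pin bears when the plate hangs. The notch goes up from the slot's closed end, 12 wide (y -6 to 6, one wall flush with the slot's end). From pin in mid-slot to pin at the notch's top the plate comes down 14.
- stand: Fixed wooden stand; origin: centre of the underside of its 140 x 140 x 18 base on the table. An upright board 120 wide (y), 20 thick, stands at x -44 to -24, top at z 170; on its +x face a block carries the pin. Pressing the plate on the stand with more than 25 N is too hard.
- stand_rail (a point): Middle of the pin's range, on the stand at x 0, y 0, z 155. The 8 mm pin points along the stand's +x at this height, bare from x -10 to 10, then a red head 18 across, 5 thick. It is clamped rigidly anywhere from y -40 to 40: not measured, see or feel it. The head does not pass the slot: the plate, centred at x 0, must come in along the stand's +y.
- rack: Fixed wooden block 80 (x) x 130 (y) x 32 high, origin centre of its underside on the table, with an 11 wide, 24 deep groove along its y in which the plate stands: plate origin 8 above the rack's origin, axes parallel to the rack's.
- bowl: Red plastic bowl, 120 across, 55 high, bystander; origin centre of underside.
- jar: Brown lidded jar, 60 across, 90 high, bystander; origin centre of underside.
- mug: Blue mug, 74 across, 85 high, handle at its +y, bystander; origin centre of underside.
- batten: Wooden rolling batten 30 (x) x 260 (y) x 12, bystander lying on the table; origin centre of underside.
Things that resemble listed ones, but are neither listed nor needed, are in the scene too. There is more than one size of the plate; the job needs the middle-sized.

How it is judged:
By the outcome, as a careful person would: the job done as asked, in the order asked, and still so for the second after the job is handed in, with the robot touching nothing.
It also fails if it takes over 54 s, if anything falls off the work surface, if the arm or the gripper's body presses on something with over 40 N, if the wrist force passes 120 N, or if a joint passes its speed limit or range.

## Robot

A 6-joint arm with a two-finger parallel gripper is mounted at the origin on the work surface. World frame = base frame: x ahead of the robot, y to its left, z up, the work surface at z = 0. Lengths are in m, angles in rad, forces in N, time in s.
With the tool pointing down it reaches from about 0.25 to 0.725 m from the base axis. Payload 4 kg.
Tool frame: the origin (TCP) lies midway between the tips of the shut fingers; the grasp point (between the pads) lies 19 mm behind it; z points along the fingers, y is the line along which they close (so a half turn about z gives the same grasp; the last joint's range is limited). The gripper opens to 85 mm and grips with 20 to 120 N. Pads are 22 mm wide; open, the fingers measure 114 mm over their backs; the gripper's body (76 mm by 85 mm) begins 54 mm behind the grasp point. The pads swing forward as they close: fully open they stand 13 mm farther back than shut.
Start: joints at [-1.28, 0.241, 0.005, 1.335, 0, 1.571], TCP at [0.143, -0.479, 0.231] pointing down, gripper open.
Joint ranges: [-2.72, 2.72], [-1.05, 1.87], [-1.09, 1.28], [-1.99, 2.15], [-1.42, 1.44], [-3.14, 3.14]. Speed limits (rad/s): [2.79, 2.79, 3.14, 3.14, 3.14, 3.14].

## Interface

Orientations are given as a unit quaternion [x, y, z, w].
In Python, from workcell import get_obs, camera, job_done, silhouettes gives the robot as it stands. The module is installed in compiled form; this text tells all that it offers.
- The arm moves only by the tool drive_tool, never from a script. Its argument "increments" is a list of rows, each a list of 3 entries, a list of its own where there are three numbers: the shift along the world's x, y, z in mm, then the turn, a rotation vector about the world's x, y, z in degrees, then the opening, from 0 (shut) to 1 (fully open). A call has 1 to 8 rows; each row shifts and turns the commanded pose from where the row before left it; what a row does not reach is not made up. A row lasts 1/12 s, in which the tool goes at most 41.7 mm and 7.16 degrees, less where a joint would pass 70% of its speed; a pose out of reach is approached as far as the arm can. A call is refused whole if a number of a shift passes 41.7 or a number of a turn 7.16, either way. A call with a gripper value outside its range is refused whole. The fingers move at their own pace and stop on an object; the grip force is fixed at half the most. Time passes only in rows, so rows that do not move let the fingers close. It gives the time, the measured TCP pose, the force, the opening and the grip force at its end, in the units of the state.
- get_obs(): the state, without advancing time (a new reading comes with each control period).
- camera(name): name is "scene" or "top" or "wrist"; returns a dict with "image" (400x640x3 uint8, red, green, blue), "K" (3x3 intrinsics, pixels), "view" (4x4, takes a point from world to camera coordinates). Camera axes: x right, y down, z forward; pixel columns grow to the right and rows downward; lengths in m; the calibration is good to about 2 mm. A picture is of the moment at which its call begins. There is no depth.
- job_done(): hands the job in; it is judged then, once.
Trained networks look in a picture, given as the dict that the camera call returned (one of the last four; its "shot" number tells which), for a name from the list of things; names that differ only in an ending like _2 or _b are one class to them, and where a whole thing is asked for, a point or a joint stands for the part that bears it (a point fixed in the world has none). Each returns a list of dicts, best first, with "conf" (0 to 1); they miss things now and then, are a little off and sometimes report something else, mostly with a low value. They report only what shows in the picture. A call takes as long as a camera call. They do not tell look-alikes from the thing itself.
- silhouettes(query, picture): "region" (400x640 bool, what is visible of it) and "bbox" ([left, top, right, bottom] in pixels, round what is visible of it).
The state is a dict: "clock": time; "joint_pos": joint angles; "joint_vel": joint speeds; "tau": joint torques, N m; "eef_pos": TCP position; "tool_rot": TCP orientation; "ft_force": force on the tool from outside, world axes, zero at the start; "ft_torque": the same for the moment, N m; "grip_width": finger opening in m; "grasp_force": force on a finger pad.
Only numpy, scipy, OpenCV 4.12 (cv2) and the standard library are available. Lean on these libraries where they do the work, as an engineer would, in place of code of your own. Each camera call takes 0.05 s, during which the arm holds its last target. There are 200 camera calls.

## Working session

There is one attempt and no reset: what is moved stays moved. The work goes in short steps, Python scripts to look and compute and a tool call to move; the robot and the scene stay as the last step left them, time stands still between calls to the robot, and variables do not carry over. Pictures are saved under pics/ and viewed, at most 10 in all, crops included, and the job is handed in when it is done.

Besides the shell and the picture viewer there is one more tool, called after "Emit:" as name(argument=value, ...), one argument or row to a line, values as JSON. drive_tool: Moves the arm, as the interface text tells. Its arguments: {"type":"object","properties":{"increments":{"type":"array"}},"required":["increments"]}

```bash
mkdir -p pics; cat > h.py <<'E'
import numpy as np, cv2
from workcell import *
def save(c,n,crop=None,s=1):
    im=c["image"][:,:,::-1]
    if crop: l,t,r,b=crop; im=im[t:b,l:r]
    cv2.imwrite("pics/"+n,cv2.resize(np.ascontiguousarray(im),None,fx=s,fy=s,interpolation=cv2.INTER_CUBIC))
def proj(c,p):
    p=np.atleast_2d(p); q=c["view"][:3,:3]@p.T+c["view"][:3,3:4]; u=c["K"]@q; return (u[:2]/u[2]).T
def ray(c,uv):
    R=c["view"][:3,:3]; o=-R.T@c["view"][:3,3]; d=R.T@np.linalg.inv(c["K"])@np.array([uv[0],uv[1],1.]); return o,d/np.linalg.norm(d)
def atz(c,uv,z):
    o,d=ray(c,uv); return o+d*(z-o[2])/d[2]
def tri(c1,u1,c2,u2):
    o1,d1=ray(c1,u1);o2,d2=ray(c2,u2)
    s=np.linalg.lstsq(np.c_[d1,-d2],o2-o1,rcond=None)[0]
    a=o1+s[0]*d1;b=o2+s[1]*d2; return (a+b)/2,np.linalg.norm(a-b)
E
python3 - <<'E'
from h import *
for n in ["scene","top"]:
    c=camera(n); save(c,n+"0.png"); o,d=ray(c,(320,200)); print(n,o.round(3),d.round(3),c["K"][0,0])
    for q in ["plate","plate_grip","stand","rack","batten","mug","jar","bowl"]:
        for r in silhouettes(q,c)[:5]: print(q,round(r["conf"],2),r["bbox"])
print(get_obs())
E
```

```text
scene [1.152 0.326 0.728] [-0.578 -0.436 -0.69 ] 371.78079602212165
plate 0.86 [282.8, 152.6, 303.3, 202.8]
plate 0.76 [347.4, 155.7, 365.7, 196.0]
plate 0.62 [303.4, 98.7, 348.6, 171.2]
plate_grip 0.85 [284.0, 152.7, 304.4, 201.9]
plate_grip 0.75 [351.8, 156.5, 368.2, 195.8]
plate_grip 0.69 [303.0, 100.2, 350.2, 167.7]
stand 0.88 [373.0, 171.7, 436.9, 256.8]
rack 0.69 [268.2, 181.1, 317.8, 219.2]
batten 0.69 [220.5, 140.2, 286.3, 176.2]
mug 0.69 [374.5, 293.0, 419.5, 352.8]
jar 0.84 [276.4, 223.7, 304.8, 270.5]
jar 0.6 [369.8, 171.6, 436.4, 258.0]
jar 0.24 [375.6, 296.3, 418.1, 352.5]
bowl 0.86 [223.4, 205.2, 267.6, 245.6]
top [ 0.42  -0.096  1.204] [ 0.151  0.011 -0.988] 427.43421156178977
plate 0.76 [344.5, 255.0, 397.8, 286.6]
plate 0.66 [313.3, 242.6, 319.0, 268.2]
plate 0.65 [346.9, 195.9, 381.7, 211.8]
plate 0.33 [334.4, 180.7, 390.0, 231.1]
plate_grip 0.82 [347.3, 253.4, 398.9, 282.3]
plate_grip 0.62 [309.4, 242.3, 320.5, 268.8]
plate_grip 0.56 [345.7, 194.4, 380.7, 212.4]
stand 0.98 [222.6, 194.7, 284.5, 260.9]
rack 0.66 [334.7, 179.7, 391.1, 229.0]
rack 0.22 [390.5, 217.9, 
[... 323 characters left out ...]
'clock': 0.9, 'joint_pos': array([-1.27999561e+00,  2.40562322e-01,  4.99824536e-03,  1.33524755e+00,
       -9.42519807e-06,  1.57081009e+00]), 'joint_vel': array([-0.00072088,  0.00089535, -0.00321181, -0.00038642, -0.00031141,
       -0.00025578]), 'tau': array([ 6.34925509e-04, -3.72195160e+01,  2.52693307e+01,  9.91070119e-04,
        8.06246163e-06, -3.07446996e-06]), 'eef_pos': array([ 0.14335115, -0.47898868,  0.23132463]), 'tool_rot': array([ 9.89448975e-01,  1.44881765e-01, -5.77106580e-06, -6.88472291e-06]), 'ft_force': array([-0.73623233,  0.2642203 ,  0.15260395]), 'ft_torque': array([-0.07642114, -0.00014897,  0.00411698]), 'grasp_force': 0.0, 'grip_width': 0.08535522026975922}
```

```bash
python3 - <<'E'
import cv2
a=cv2.imread("pics/scene0.png")[85:285,205:455]; b=cv2.imread("pics/top0.png")[100:300,180:500]
cv2.imwrite("pics/sc.png",cv2.resize(a,None,fx=3,fy=3,interpolation=2)); cv2.imwrite("pics/tc.png",cv2.resize(b,None,fx=2.5,fy=2.5,interpolation=2))
E
```

```text
(no output)
```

View pics/sc.png

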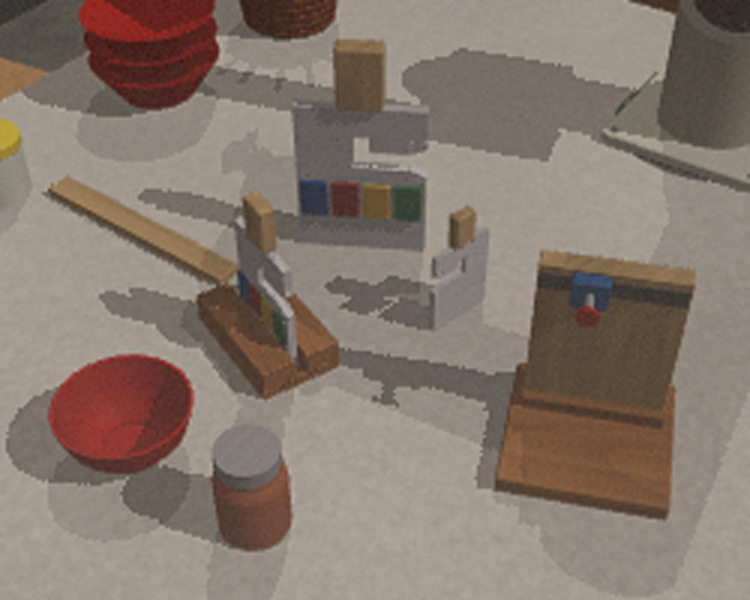

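View pics/tc.png

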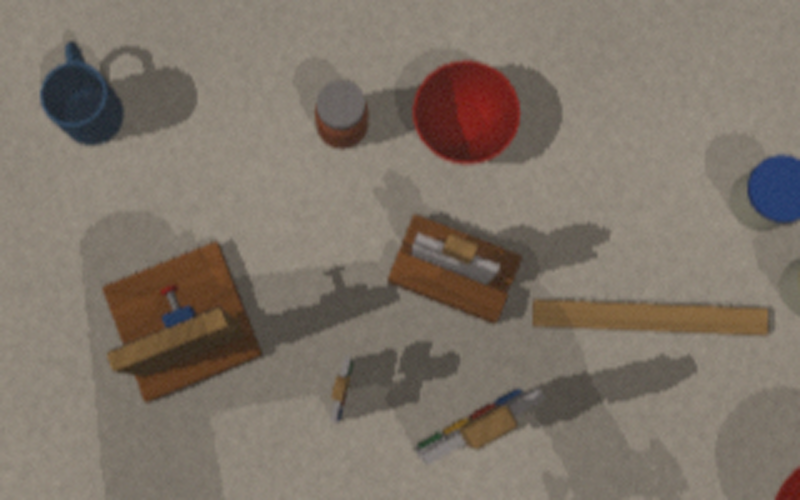

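```bash
cat > fit.py <<'E'
from h import *
from scipy.optimize import minimize
def box(x0,x1,y0,y1,z0,z1): return np.array([[x,y,z] for x in(x0,x1) for y in(y0,y1) for z in(z0,z1)])/1000
def T(p,P): c,s=np.cos(p[2]),np.sin(p[2]); return P@np.array([[c,s,0],[-s,c,0],[0,0,1]])+[p[0],p[1],0]
def mask(c,p,boxes,S=4):
    m=np.zeros((400*S,640*S),np.uint8)
    for b in boxes:
        h=cv2.convexHull(((proj(c,T(p,b))+.5)*S).astype(np.int32)); cv2.fillConvexPoly(m,h,1)
    return m
def fit(cs,regs,boxes,p0):
    R=[cv2.resize(r.astype(np.uint8),None,fx=4,fy=4,interpolation=0) for r in regs]
    def f(q):
        p=[q[0],q[1],q[2]/5]
        return sum(1-(mask(c,p,boxes)&r).sum()/(mask(c,p,boxes)|r).sum() for c,r in zip(cs,R))
    q=np.array([p0[0],p0[1],p0[2]*5]); 
    for _ in range(3):
        s=minimize(f,q,method="Nelder-Mead",options=dict(initial_simplex=np.vstack([q,q+np.eye(3)*[.02,0,0],q+np.eye(3)[1]*.02,q+np.eye(3)[2]*.5])[[0,1,4,5]],xatol=1e-4,fatol=1e-5)); q=s.x
    return np.array([q[0],q[1],q[2]/5]),s.fun
E
python3 - <<'E'
from fit import *
cs=[camera("scene"),camera("top")]
for uv in[(246,230),(362,206),(300,230)]: print(uv,atz(cs[1],uv,0).round(3))
hull=lambda r:cv2.fillConvexPoly(np.zeros((400,640),np.uint8),cv2.convexHull(np.argwhere(r)[:,::-1].astype(np.int32)),1)
g=lambda q,c,i=0:silhouettes(q,c)[i]["region"]
stand=[box(-70,70,-70,70,0,18),box(-44,-24,-60,60,18,170)]
rack=[box(-40,40,-65,65,0,32)]
sr=[g("stand",c) for c in cs]; rr=[g("rack",c) for c in cs]
np.savez("reg.npz",s0=sr[0],s1=sr[1],r0=rr[0],r1=rr[1])
def best(regs,boxes,uv,only):
    o=[]
    x=atz(cs[1],uv,0.02)
    for y in np.arange(-3,3.2,.52):
        o.append(fit([cs[i] for i in only],[regs[i] for i in only],boxes,[x[0],x[1],y]))
    o.sort(key=lambda t:t[1]); return o[:3]
for only in([0,1],[1],[0]):
    print("stand",only,best(sr,stand,(253,228),only)); print("rack",only,best([r for r in rr],rack,(362,206),only))
# red head, plate parts
for c,w in zip(cs,[(380,175,420,205),(235,205,262,240)]):
    im=c["image"].astype(int);l,t,r,b=w;s=im[t:b,l:r];m=(s[:,:,0]>90)&(s[:,:,0]>1.9*s[:,:,1])&(s[:,:,0]>1.7*s[:,:,2])
    print("red",m.sum(),(np.argwhere(m).mean(0)[::-1]+[l,t]) if m.any() else 0)
E
```

```text
(246, 230) [0.52  0.127 0.   ]
(362, 206) [ 0.586 -0.202  0.   ]
(300, 230) [ 0.519 -0.026  0.   ]
stand [0, 1] [(array([0.52507044, 0.10764568, 0.38008815]), np.float64(0.06050503539741048)), (array([0.5250452 , 0.10757577, 0.37930093]), np.float64(0.060758141719647774)), (array([0.52507824, 0.10765467, 0.37925555]), np.float64(0.060758141719647774))]
rack [0, 1] [(array([ 0.58146729, -0.19877695, -0.38091025]), np.float64(0.6565641740776407)), (array([ 0.58147384, -0.19871351, -0.37944763]), np.float64(0.6565641740776407)), (array([ 0.58148738, -0.19876731,  2.76088784]), np.float64(0.6565641740776407))]
stand [1] [(array([0.52555401, 0.107662  , 0.37875779]), np.float64(0.037804657062607605)), (array([0.52553403, 0.10703124, 0.37931505]), np.float64(0.03824901490103716)), (array([0.52492053, 0.10757164, 0.37814092]), np.float64(0.038542491795858336))]
rack [1] [(array([ 0.58216574, -0.19810718,  2.76100952]), np.float64(0.3488586075450204)), (array([ 0.58219735, -0.19864854, -3.52214696]), np.float64(0.349814045066725)), (array([ 0.58244081, -0.19869458, -0.38689923]), np.float64(0.3499343544857768))]
stand [0] [(array([0.5239158 , 0.10722152, 0.38511563]), np.float64(0.018325182702346288)), (array([0.52388852, 0.10723978, 0.38481033]), np.float64(0.018325182702346288)), (array([0.52391568, 0.10718758, 0.38427145]), np.float64(0.018514448961652552))]
rack [0] [(array([ 0.58106558, -0.19832468, -3.52316725]), np.float64(0.30582547975975394)), (array([ 0.58120567, -0.19830774, -3.52260204]), np.float64(0.30582547975975394)), (array([ 0.58115308, -0.19831399, -0.38175883]), np.float64(0.30582547975975394))]
red 10 [401.1 188.1]
red 13 [245.84615385 215.46153846]
```

```bash
python3 - <<'E'
from fit import *
cs=[camera("scene"),camera("top")]
p,e=tri(cs[0],(401.1,188.1),cs[1],(245.85,215.46)); print("red",p,e)
S=np.array([.5248,.1075,.381]); c,s=np.cos(S[2]),np.sin(S[2]); d=p[:2]-S[:2]; print("stand frame",c*d[0]+s*d[1],-s*d[0]+c*d[1])
# expected pixel of head vs y
for y in range(-10,41,10): print(y,[proj(k,T(S,np.array([[.0125,y/1e3,.155]])))[0].round(1) for k in cs])
R=np.array([.5816,-.1984,-.382])
# plate: fit with body+grip above the rack
pl=[box(-4,4,-45,45,32,123),box(-8,8,-16,16,123,168)]
regs=[]
for k,uv in zip(cs,[(293,178),(364,200)]):
    r=[x for x in silhouettes("plate",k) if abs((x["bbox"][0]+x["bbox"][2])/2-uv[0])<15 and abs((x["bbox"][1]+x["bbox"][3])/2-uv[1])<15]
    print([(x["conf"],x["bbox"]) for x in r]); m=r[0]["region"].astype(np.uint8)
    regs.append(m)
for i in([0],[1],[0,1]): print(i,fit([cs[j] for j in i],[regs[j] for j in i],pl,R))
for k in cs: 
  q=proj(k,T(R,np.vstack(pl))); print(q.min(0),q.max(0))
print("grip px pred",[proj(k,T(R,np.array([[0,0,.168]])))[0].round(1) for k in cs])
a=cs[0]["image"][:,:,::-1][140:225,255:330].copy()
b=cs[1]["image"][:,:,::-1][170:240,325:400].copy()
A=cv2.resize(a,None,fx=5,fy=5,interpolation=2);B=cv2.resize(b,None,fx=5,fy=5,interpolation=2)
for im,k,o in((A,cs[0],(255,140)),(B,cs[1],(325,170))):
  for bx in pl+[box(-40,40,-65,65,0,32)]:
    q=((proj(k,T(R,bx))+.5-o)*5).astype(int)
    for x,y in[(0,1),(2,3),(4,5),(6,7),(0,2),(1,3),(4,6),(5,7),(0,4),(1,5),(2,6),(3,7)]: cv2.line(im,tuple(map(int,q[x])),tuple(map(int,q[y])),(0,255,255),1)
h=max(A.shape[0],B.shape[0]); W=np.zeros((h,A.shape[1]+B.shape[1],3),np.uint8);W[:A.shape[0],:A.shape[1]]=A;W[:B.shape[0],A.shape[1]:]=B
cv2.imwrite("pics/fit.png",W)
E
```

```text
red [0.5426259  0.09762792 0.162466  ] 0.000681030552252483
stand frame 0.012876735317777941 -0.015792727347534542
-10 [array([403.4, 190.8]), array([244.4, 216.8])]
0 [array([407.9, 191.5]), array([240.6, 218.3])]
10 [array([412.3, 192.1]), array([236.9, 219.8])]
20 [array([416.8, 192.8]), array([233.1, 221.3])]
30 [array([421.3, 193.4]), array([229.3, 222.8])]
40 [array([425.8, 194.1]), array([225.5, 224.4])]
[(0.73, [283.3, 149.5, 305.1, 203.0])]
[(0.93, [346.3, 195.3, 380.0, 212.6])]
[0] (array([ 0.58534478, -0.19184118, -0.40020428]), np.float64(0.07422377365423483))
[1] (array([ 0.58332553, -0.19241979, -0.39199135]), np.float64(0.08537937589101852))
[0, 1] (array([ 0.58351246, -0.19302935, -0.39070864]), np.float64(0.17410740585974704))
[281.18423716 146.82589255] [302.35144812 200.34852793]
[345.97312141 193.18483801] [381.84852535 213.42013   ]
grip px pred [array([289.2, 150.9]), array([366.4, 198.5])]
```

View pics/fit.png

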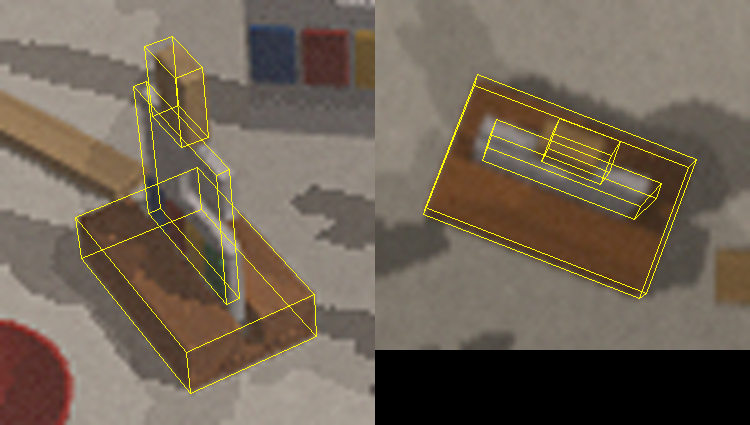

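Emit:
drive_tool(
  increments=[
    [[0,0,35],[0,0,0],1],
    [[0,0,35],[0,0,0],1],
    [[30,19,0],[0,0,3.5],1],
    [[30,19,0],[0,0,3.5],1],
    [[30,19,0],[0,0,3.5],1],
    [[30,19,0],[0,0,3.5],1],
    [[30,19,0],[0,0,3.5],1],
    [[30,19,0],[0,0,3.5],1],
  ],
)

```text
clock: 2.07
eef_pos: [0.3245, -0.364, 0.3015]
tool_rot: [0.946, 0.324, 0.0, 0.0]
ft_force: [0.3, 0.1, 0.3]
grip_width: 0.0854
grasp_force: 0.0
```

Emit:
drive_tool(
  increments=[
    [[30,19,0],[0,0,3.5],1],
    [[30,19,0],[0,0,3.5],1],
    [[30,19,0],[0,0,3.5],1],
    [[30,19,0],[0,0,3.5],1],
    [[30,19,0],[0,0,3.5],1],
    [[30,19,0],[0,0,3.5],1],
    [[30,19,0],[0,0,3.5],1],
    [[0,0,0],[0,0,0],1],
  ],
)

```text
clock: 2.73
eef_pos: [0.5379, -0.2281, 0.2998]
tool_rot: [0.854, 0.52, 0.001, -0.001]
ft_force: [-1.4, -0.7, -1.1]
grip_width: 0.0857
grasp_force: 0.0
```

Emit:
drive_tool(
  increments=[
    [[23,17.5,0],[0,0,2.6],1],
    [[23,17.5,0],[0,0,2.7],1],
    [[0,0,0],[0,0,0],1],
    [[0,0,0],[0,0,0],1],
  ],
)

```text
clock: 3.07
eef_pos: [0.5799, -0.1962, 0.3004]
tool_rot: [0.831, 0.556, -0.001, -0.0]
ft_force: [-0.4, 0.5, 0.3]
grip_width: 0.0855
grasp_force: 0.0
```

```bash
python3 - <<'E'
from fit import *
o=get_obs(); print(o["eef_pos"],o["tool_rot"])
k=camera("wrist"); print(ray(k,(320,200)))
P=np.array([.5837,-.1931,-.385])
im=np.ascontiguousarray(k["image"][:,:,::-1])
for r in silhouettes("plate_grip",k)[:3]: print(r["conf"],r["bbox"])
for bx in [box(-4,4,-45,45,32,123),box(-8,8,-16,16,123,168)]:
    q=(proj(k,T(P,bx))+.5).astype(int)
    for x,y in[(0,1),(2,3),(4,5),(6,7),(0,2),(1,3),(4,6),(5,7),(0,4),(1,5),(2,6),(3,7)]: cv2.line(im,tuple(map(int,q[x])),tuple(map(int,q[y])),(0,255,255),1)
cv2.imwrite("pics/w1.png",im)
E
```

```text
[ 0.57985531 -0.19615169  0.30040071] [ 8.31192168e-01  5.55984753e-01 -5.59723890e-04 -4.70418478e-04]
(array([ 0.60953621, -0.12181308,  0.44322295]), array([-0.12006555, -0.27969419, -0.95255206]))
0.81 [314.7, 116.2, 336.5, 219.7]
0.74 [82.5, 179.4, 248.1, 343.6]
0.58 [113.0, 94.6, 210.9, 116.2]
```

View pics/w1.png

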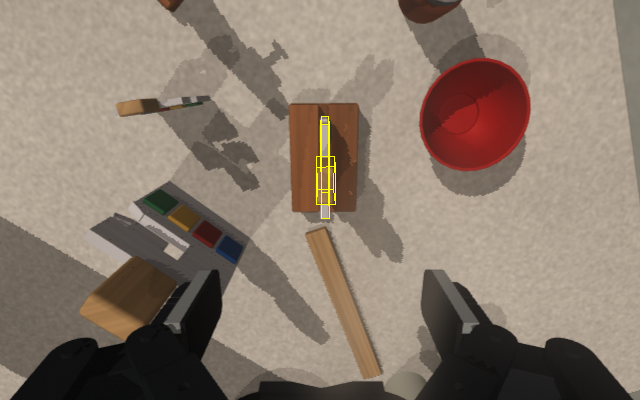

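```bash
python3 - <<'E'
from h import *
k=camera("top")
for uv in[(346,280),(396,257),(366,275),(387,265)]:
  for z in(.0,.15,.2): print(uv,z,atz(k,uv,z).round(3))
E
```

```text
(346, 280) 0.0 [ 0.38  -0.154  0.   ]
(346, 280) 0.15 [ 0.385 -0.146  0.15 ]
(346, 280) 0.2 [ 0.387 -0.144  0.2  ]
(396, 257) 0.0 [ 0.442 -0.294  0.   ]
(396, 257) 0.15 [ 0.44  -0.269  0.15 ]
(396, 257) 0.2 [ 0.439 -0.261  0.2  ]
(366, 275) 0.0 [ 0.393 -0.209  0.   ]
(366, 275) 0.15 [ 0.397 -0.195  0.15 ]
(366, 275) 0.2 [ 0.398 -0.19   0.2  ]
(387, 265) 0.0 [ 0.421 -0.268  0.   ]
(387, 265) 0.15 [ 0.42  -0.247  0.15 ]
(387, 265) 0.2 [ 0.42  -0.239  0.2  ]
```

Emit:
drive_tool(
  increments=[
    [[4,3,-25],[0,0,0],1],
    [[0,0,-30],[0,0,0],1],
    [[0,0,-30],[0,0,0],1],
    [[0,0,-30],[0,0,0],1],
    [[0,0,-30],[0,0,0],1],
    [[0,0,-22],[0,0,0],1],
    [[0,0,0],[0,0,0],1],
    [[0,0,0],[0,0,0],1],
  ],
)

```text
clock: 3.88
eef_pos: [0.5817, -0.1946, 0.1337]
tool_rot: [0.832, 0.555, -0.001, -0.001]
ft_force: [0.2, -0.6, 1.2]
grip_width: 0.0857
grasp_force: 0.0
```

Emit:
drive_tool(
  increments=[
    [[2,1.5,0],[0,0,0],1],
    [[0,0,0],[0,0,0],0],
    [[0,0,0],[0,0,0],0],
    [[0,0,0],[0,0,0],0],
    [[0,0,0],[0,0,0],0],
    [[0,0,0],[0,0,0],0],
    [[0,0,0],[0,0,0],0],
    [[0,0,0],[0,0,0],0],
  ],
)

```text
clock: 4.55
eef_pos: [0.5855, -0.1925, 0.1348]
tool_rot: [0.832, 0.555, 0.0, 0.0]
ft_force: [0.4, 1.1, 1.8]
grip_width: 0.0151
grasp_force: 59.2
```

Emit:
drive_tool(
  increments=[
    [[0,0,5],[0,0,0],0],
    [[0,0,12],[0,0,0],0],
    [[0,0,18],[0,0,0],0],
    [[0,0,20],[0,0,0],0],
    [[0,0,20],[0,0,0],0],
    [[0,0,20],[0,0,0],0],
    [[0,0,5],[0,0,0],0],
    [[0,0,0],[0,0,0],0],
  ],
)

```text
clock: 5.22
eef_pos: [0.5863, -0.1928, 0.2359]
tool_rot: [0.832, 0.555, 0.001, 0.001]
ft_force: [-0.4, -0.7, -3.4]
grip_width: 0.0152
grasp_force: 58.8
```

Emit:
drive_tool(
  increments=[
    [[-2,15,0],[0,0,3],0],
    [[-3,25,0],[0,0,5.5],0],
    [[-3,25,0],[0,0,5.5],0],
    [[-4,28,0],[0,0,5.5],0],
    [[-4,28,0],[0,0,5.5],0],
    [[-4,28,0],[0,0,5.5],0],
    [[-4,28,0],[0,0,5.5],0],
    [[-3,25,0],[0,0,5.5],0],
  ],
)

```text
clock: 5.88
eef_pos: [0.5567, 0.0111, 0.2321]
tool_rot: [0.579, 0.815, -0.001, -0.002]
ft_force: [1.0, 0.5, -2.3]
grip_width: 0.0152
grasp_force: 58.9
```

Emit:
drive_tool(
  increments=[
    [[-1,15,0],[0,0,2.9],0],
    [[0,0,0],[0,0,0],0],
    [[0,0,0],[0,0,0],0],
  ],
)

```text
clock: 6.13
eef_pos: [0.5564, 0.0251, 0.2325]
tool_rot: [0.56, 0.829, -0.001, -0.001]
ft_force: [-0.3, -0.4, -2.4]
grip_width: 0.0153
grasp_force: 58.9
```

```bash
cat > ov.py <<'E'
from fit import *
import sys
S=np.array([.5248,.1075,.381])
def tool(o):
    q=o["tool_rot"]; return np.array([o["eef_pos"][0],o["eef_pos"][1],2*np.arctan2(q[1],q[0])-np.pi/2])
def inS(p):
    c,s=np.cos(S[2]),np.sin(S[2]); d=p[:2]-S[:2]; return np.array([c*d[0]+s*d[1],-s*d[0]+c*d[1]])*1000
def lines(im,k,P,dz,bxs,o,sc,col):
    for bx in bxs:
        q=((proj(k,T(P,bx)+[0,0,dz])+.5-o)*sc).astype(int)
        for x,y in[(0,1),(2,3),(4,5),(6,7),(0,2),(1,3),(4,6),(5,7),(0,4),(1,5),(2,6),(3,7)]: cv2.line(im,tuple(map(int,q[x])),tuple(map(int,q[y])),col,1)
E
python3 - <<'E'
from ov import *
o=get_obs(); p=tool(o); print(p,inS(p),o["eef_pos"][2],o["ft_force"])
cs=[camera("scene"),camera("top")]
ims=[]
for k,w in zip(cs,[(340,130,440,250),(215,180,315,280)]):
    im=cv2.resize(np.ascontiguousarray(k["image"][w[1]:w[3],w[0]:w[2],::-1]),None,fx=4,fy=4,interpolation=2)
    lines(im,k,p+[0,0,0],o["eef_pos"][2]-.1268,[box(-4,4,-46.2,43.8,0,115),box(-8,8,-17.2,14.8,115,160)],w[:2],4,(0,255,255))
    lines(im,k,S,0,[box(-70,70,-70,70,0,18),box(-44,-24,-60,60,18,170),box(-10,10,-19,-11,151,159)],w[:2],4,(0,255,0))
    ims.append(np.vstack([im,np.zeros((480-im.shape[0],im.shape[1],3),np.uint8)]))
cv2.imwrite("pics/ap.png",np.hstack(ims))
E
```

```text
[0.55637813 0.0251423  0.38265393] [ -1.31086126 -88.1943884 ] 0.23253212908358162 [-0.28248175 -0.37544963 -2.44291022]
```

View pics/ap.png

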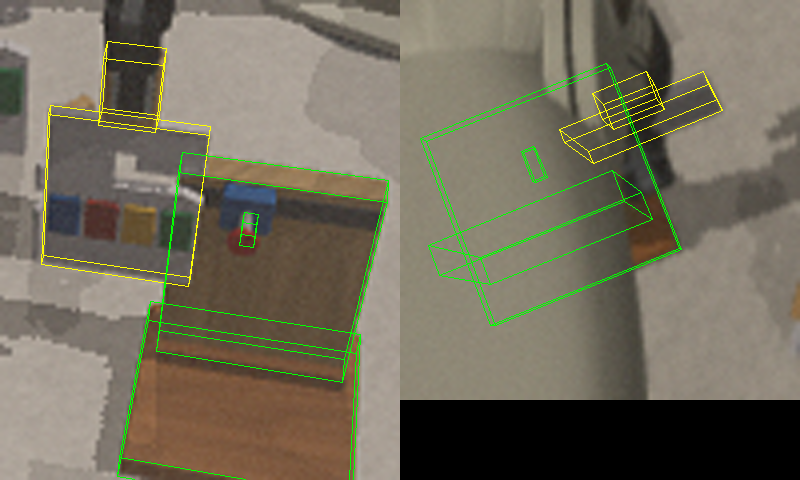

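Emit:
drive_tool(
  increments=[
    [[0.6,0.3,-13],[0,0,0],0],
    [[0.6,0.2,-12.5],[0,0,0],0],
    [[0,0,0],[0,0,0],0],
    [[0,0,0],[0,0,0],0],
  ],
)

```text
clock: 6.57
eef_pos: [0.5578, 0.0238, 0.2078]
tool_rot: [0.561, 0.828, -0.001, -0.001]
ft_force: [0.4, -0.7, -1.7]
grip_width: 0.0149
grasp_force: 58.9
```

```bash
python3 - <<'E'
from ov import *
o=get_obs(); p=tool(o); print(p,inS(p),o["eef_pos"][2],o["ft_force"])
E
```

```text
[0.5578284  0.02381319 0.37947603] [ -0.45881472 -89.96747831] 0.20779853729246006 [ 0.37258214 -0.70577869 -1.6710021 ]
```

Emit:
drive_tool(
  increments=[
    [[-3.7,9.3,-1],[0,0,0],0],
    [[-3.7,9.3,0],[0,0,0],0],
    [[-3.0,7.4,0],[0,0,0],0],
    [[-2.2,5.6,0],[0,0,0],0],
    [[-1.5,3.7,0],[0,0,0],0],
    [[-1.5,3.7,0],[0,0,0],0],
    [[0,0,0],[0,0,0],0],
  ],
)

```text
clock: 7.15
eef_pos: [0.5427, 0.065, 0.2081]
tool_rot: [0.56, 0.829, 0.0, 0.0]
ft_force: [0.1, 0.6, -2.1]
grip_width: 0.0156
grasp_force: 58.9
```

```bash
python3 - <<'E'
from ov import *
o=get_obs(); p=tool(o); print(p,inS(p),o["eef_pos"][2],o["ft_force"])
k=camera("scene"); w=(350,130,440,230)
im=cv2.resize(np.ascontiguousarray(k["image"][w[1]:w[3],w[0]:w[2],::-1]),None,fx=6,fy=6,interpolation=2)
cv2.imwrite("pics/in.png",im)
E
```

```text
[0.54269508 0.0650053  0.3829247 ] [  0.81027025 -46.10180968] 0.20808218590754732 [ 0.10121708  0.64820113 -2.11069663]
```

View pics/in.png

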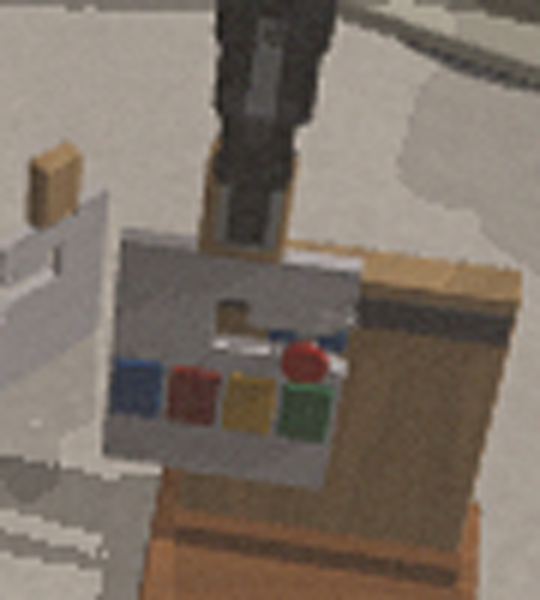

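Emit:
drive_tool(
  increments=[
    [[-2.2,3.4,-1],[0,0,0],0],
    [[-1.5,3.7,0],[0,0,0],0],
    [[-1.5,3.7,0],[0,0,0],0],
    [[-1.5,3.7,0],[0,0,0],0],
    [[-1.5,3.7,0],[0,0,0],0],
    [[0,0,0],[0,0,0],0],
  ],
)

```text
clock: 7.7
eef_pos: [0.5344, 0.083, 0.2068]
tool_rot: [0.56, 0.829, 0.0, -0.0]
ft_force: [0.3, -0.6, -2.9]
grip_width: 0.0152
grasp_force: 58.8
```

```bash
python3 - <<'E'
from ov import *
o=get_obs(); p=tool(o); print(p,inS(p),o["eef_pos"][2],o["ft_force"])
E
```

```text
[0.53444127 0.08295871 0.38243452] [ -0.17572941 -26.36661347] 0.20679418036458913 [ 0.31469994 -0.638844   -2.93932011]
```

Emit:
drive_tool(
  increments=[
    [[-1.1,2.8,0],[0,0,0],0],
    [[-1.1,2.8,0],[0,0,0],0],
    [[-1.1,2.8,0],[0,0,0],0],
    [[-0.4,0.9,0],[0,0,0],0],
    [[0,0,0],[0,0,0],0],
  ],
)

```text
clock: 8.12
eef_pos: [0.531, 0.0918, 0.2068]
tool_rot: [0.56, 0.828, 0.0, 0.0]
ft_force: [-0.3, 0.3, -1.8]
grip_width: 0.0151
grasp_force: 58.8
```

Emit:
drive_tool(
  increments=[
    [[-0.4,0.9,0],[0,0,0],0],
    [[0,0,0],[0,0,0],0],
  ],
)

```text
clock: 8.28
eef_pos: [0.5306, 0.0924, 0.2068]
tool_rot: [0.56, 0.828, 0.0, -0.0]
ft_force: [-0.4, -0.4, -3.2]
grip_width: 0.0151
grasp_force: 58.8
```

Emit:
drive_tool(
  increments=[
    [[-0.4,0.9,0],[0,0,0],0],
    [[0,0,0],[0,0,0],0],
  ],
)

```text
clock: 8.45
eef_pos: [0.5302, 0.0933, 0.2068]
tool_rot: [0.56, 0.828, 0.0, -0.0]
ft_force: [0.8, -0.6, -2.4]
grip_width: 0.0152
grasp_force: 58.8
```

Emit:
drive_tool(
  increments=[
    [[-0.4,0.9,0],[0,0,0],0],
    [[0,0,0],[0,0,0],0],
  ],
)

```text
clock: 8.62
eef_pos: [0.53, 0.094, 0.2068]
tool_rot: [0.56, 0.828, -0.0, 0.0]
ft_force: [0.3, -1.0, -3.1]
grip_width: 0.0153
grasp_force: 58.8
```

Emit:
drive_tool(
  increments=[
    [[-0.4,0.9,0],[0,0,0],0],
    [[0,0,0],[0,0,0],0],
  ],
)

```text
clock: 8.78
eef_pos: [0.5298, 0.0943, 0.2068]
tool_rot: [0.56, 0.828, -0.001, 0.001]
ft_force: [0.9, -2.8, -2.5]
grip_width: 0.0156
grasp_force: 58.8
```

Emit:
drive_tool(
  increments=[
    [[-0.4,0.9,0],[0,0,0],0],
    [[0,0,0],[0,0,0],0],
  ],
)

```text
clock: 8.95
eef_pos: [0.5297, 0.0946, 0.2068]
tool_rot: [0.561, 0.828, -0.001, 0.001]
ft_force: [2.7, -5.2, -3.5]
grip_width: 0.0152
grasp_force: 58.7
```

Emit:
drive_tool(
  increments=[
    [[-0.4,0.9,0],[0,0,0],0],
    [[0,0,0],[0,0,0],0],
  ],
)

```text
clock: 9.12
eef_pos: [0.5296, 0.0949, 0.2068]
tool_rot: [0.561, 0.828, -0.001, 0.002]
ft_force: [2.9, -6.5, -3.6]
grip_width: 0.0152
grasp_force: 58.6
```

Emit:
drive_tool(
  increments=[
    [[0.8,-2.1,0],[0,0,0],0],
    [[0.8,-1.9,0],[0,0,0],0],
    [[0,0,0],[0,0,0],0],
  ],
)

```text
clock: 9.37
eef_pos: [0.53, 0.0932, 0.2068]
tool_rot: [0.56, 0.828, 0.0, -0.001]
ft_force: [-0.5, 0.3, -2.4]
grip_width: 0.0154
grasp_force: 58.8
```

```bash
python3 - <<'E'
from ov import *
o=get_obs(); p=tool(o); print(p,inS(p),o["eef_pos"][2],o["ft_force"])
E
```

```text
[0.53000717 0.0932164  0.38142721] [ -0.47756058 -15.19565017] 0.20675360667575993 [-0.52291628  0.33067752 -2.40054943]
```

Emit:
drive_tool(
  increments=[
    [[0,0,-3],[0,0,0],0],
    [[0,0,-3],[0,0,0],0],
    [[0,0,-2],[0,0,0],0],
    [[0,0,-2],[0,0,0],0],
    [[0,0,0],[0,0,0],0],
  ],
)

```text
clock: 9.78
eef_pos: [0.5298, 0.093, 0.1961]
tool_rot: [0.56, 0.828, -0.0, -0.001]
ft_force: [0.6, -0.4, -2.0]
grip_width: 0.015
grasp_force: 58.9
```

Emit:
drive_tool(
  increments=[
    [[0,0,-1],[0,0,0],0],
    [[0,0,-1],[0,0,0],0],
    [[0,0,0],[0,0,0],0],
  ],
)

```text
clock: 10.03
eef_pos: [0.5302, 0.0929, 0.1947]
tool_rot: [0.56, 0.828, -0.0, -0.0]
ft_force: [0.5, -1.0, -2.3]
grip_width: 0.0152
grasp_force: 58.9
```

Emit:
drive_tool(
  increments=[
    [[0,0,-1],[0,0,0],0],
    [[0,0,0],[0,0,0],0],
  ],
)

```text
clock: 10.2
eef_pos: [0.5302, 0.0929, 0.1937]
tool_rot: [0.56, 0.828, -0.0, -0.0]
ft_force: [-1.1, -0.4, -2.3]
grip_width: 0.0155
grasp_force: 58.9
```

Emit:
drive_tool(
  increments=[
    [[0,0,-0.7],[0,0,0],0],
    [[0,0,0],[0,0,0],0],
  ],
)

```text
clock: 10.37
eef_pos: [0.5302, 0.0929, 0.193]
tool_rot: [0.56, 0.828, -0.0, -0.0]
ft_force: [-0.3, 0.4, -2.0]
grip_width: 0.015
grasp_force: 58.9
```

Emit:
drive_tool(
  increments=[
    [[0,0,-0.7],[0,0,0],0],
    [[0,0,0],[0,0,0],0],
  ],
)

```text
clock: 10.53
eef_pos: [0.5303, 0.0929, 0.1927]
tool_rot: [0.56, 0.828, 0.0, 0.0]
ft_force: [-0.5, 0.3, -1.3]
grip_width: 0.0153
grasp_force: 59.3
```

Emit:
drive_tool(
  increments=[
    [[0,0,-0.7],[0,0,0],0],
    [[0,0,0],[0,0,0],0],
  ],
)

```text
clock: 10.7
eef_pos: [0.5304, 0.0929, 0.1925]
tool_rot: [0.56, 0.828, 0.0, 0.0]
ft_force: [-1.0, -0.2, 2.2]
grip_width: 0.0155
grasp_force: 59.8
```

Emit:
drive_tool(
  increments=[
    [[0,0,0.4],[0,0,0],0],
    [[0,0,0],[0,0,0],0.22],
    [[0,0,0],[0,0,0],0.25],
    [[0,0,0],[0,0,0],0.3],
    [[0,0,0],[0,0,0],0.4],
    [[0,0,0],[0,0,0],0.5],
    [[0,0,0],[0,0,0],0.5],
  ],
)

```text
clock: 11.28
eef_pos: [0.5303, 0.0929, 0.192]
tool_rot: [0.56, 0.828, -0.0, -0.0]
ft_force: [0.6, -0.0, -0.2]
grip_width: 0.043
grasp_force: 0.0
```

```bash
python3 - <<'E'
from ov import *
k=camera("scene"); w=(350,130,440,230)
im=cv2.resize(np.ascontiguousarray(k["image"][w[1]:w[3],w[0]:w[2],::-1]),None,fx=6,fy=6,interpolation=2)
cv2.imwrite("pics/rel.png",im)
E
```

```text
(no output)
```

View pics/rel.png

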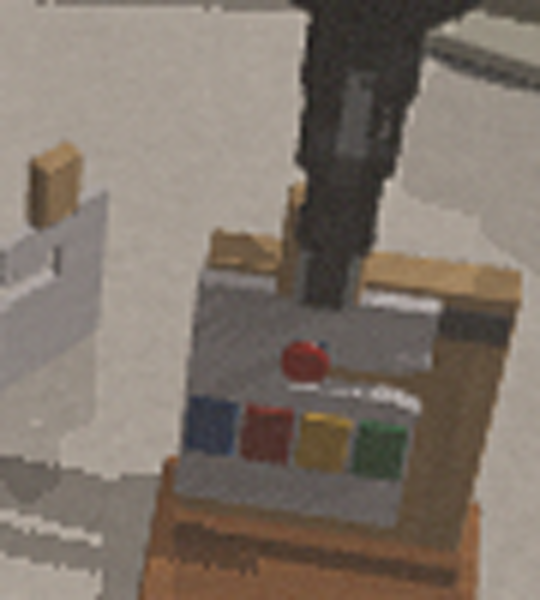

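Emit:
drive_tool(
  increments=[
    [[0,0,5],[0,0,0],0.5],
    [[0,0,15],[0,0,0],0.5],
    [[0,0,20],[0,0,0],0.5],
    [[0,0,25],[0,0,0],0.5],
    [[0,0,25],[0,0,0],0.5],
    [[0,0,20],[0,0,0],0.5],
    [[0,0,0],[0,0,0],0.5],
    [[0,0,0],[0,0,0],0.5],
  ],
)

```text
clock: 12.0
eef_pos: [0.5311, 0.093, 0.3038]
tool_rot: [0.56, 0.828, 0.001, 0.001]
ft_force: [-0.1, -0.9, -0.5]
grip_width: 0.0426
grasp_force: 0.0
```

Emit:
drive_tool(
  increments=[
    [[0,-20,0],[0,0,0],0.5],
    [[0,-30,0],[0,0,0],0.5],
    [[0,-30,0],[0,0,0],0.5],
    [[0,-20,0],[0,0,0],0.5],
    [[0,0,0],[0,0,0],0.5],
    [[0,0,0],[0,0,0],0.5],
    [[0,0,0],[0,0,0],0.5],
  ],
)

```text
clock: 12.58
eef_pos: [0.5298, -0.0068, 0.3012]
tool_rot: [0.56, 0.828, -0.0, -0.001]
ft_force: [0.9, -0.3, 0.4]
grip_width: 0.0424
grasp_force: 0.0
```

```bash
python3 - <<'E'
from ov import *
o=get_obs(); print(o["clock"],o["ft_force"])
ims=[]
for n,w in(("scene",(350,130,450,250)),("top",(200,170,300,290))):
    k=camera(n); im=cv2.resize(np.ascontiguousarray(k["image"][w[1]:w[3],w[0]:w[2],::-1]),None,fx=4,fy=4,interpolation=2)
    P=T(S,np.array([[0,-.0147,0]]))[0]; lines(im,k,np.array([P[0],P[1],S[2]]),.066,[box(-4,4,-45,45,0,115),box(-8,8,-16,16,115,160)],w[:2],4,(0,255,255)); ims.append(im)
cv2.imwrite("pics/end.png",np.hstack(ims))
E
```

```text
12.5833 [ 0.8761544  -0.25334616  0.43012365]
```

View pics/end.png

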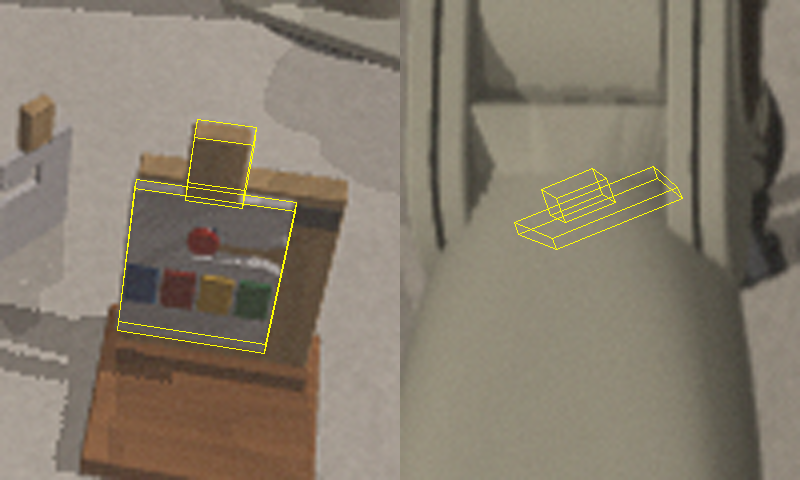

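The scene view shows the plate upright, with its outline matching the predicted hung pose. The red head is at crop pixel (203, 241), and the gripper is clear of the plate.

```bash
python3 -c "
from workcell import *
print(job_done())"
```

```text
the job is handed in; nothing more can be done
None
```

The middle-sized plate now hangs upright on the red-headed pin with the pin home in its notch, the gripper is clear, nothing else was touched, and the job was handed in at about 13 s.

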